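# Fit a fresh board to the soldering station

## Robot

A 7-joint arm with a two-finger parallel gripper is mounted at the origin on the work surface. World frame = base frame: x ahead of the robot, y to its left, z up, the work surface at z = 0. Lengths are in m, angles in rad, forces in N, time in s.
With the tool pointing down it reaches from about 0.425 to 0.95 m from the base axis. Payload 4.7 kg.
Tool frame: the origin (TCP) lies between the finger pads; the fingertips stand 25 mm ahead of it and the grasp point (between the pads) lies 6 mm ahead of it; z points along the fingers, y is the line along which they close (so a half turn about z gives the same grasp; the last joint's range is limited). The gripper opens to 85 mm and grips with 20 to 120 N. Pads are 22 mm wide; open, the fingers measure 114 mm over their backs; the gripper's body (76 mm by 85 mm) begins 54 mm behind the grasp point. The pads swing forward as they close: fully open they stand 13 mm farther back than shut.
Start: joints at [1.223, 0.469, -0.049, 1.532, 0.024, 1.141, -0.082], TCP at [0.212, -0.641, 0.256] pointing down, gripper open.
Joint ranges: [-2.59, 2.59], [-0.33, 1.99], [-1.39, 1.29], [0.1, 2.45], [-1.04, 4.18], [0.21, 1.99], [-2.66, 2.66]. Speed limits (rad/s): [2.57, 2.57, 3.14, 3.14, 3.14, 3.14, 3.14].

## Interface

Orientations are given as a 3x3 rotation matrix whose columns are the frame's x, y, z axes.
In Python, from rig import * gives the robot as it stands. Calls block until the motion is done:
- movep(position, orientation): joint-space move of the TCP to a pose.
- move_l(position, attitude=None, feed=0.15, until_force=None): straight line of the TCP; attitude=None keeps the orientation; feed is the mean speed in m/s. With until_force (N) it stops when the force on the tool has changed by that much, and returns True; else False.
- move_joints(angles): joint-space move.
- command_gripper(opening, newtons=None): finger opening in m; newtons is the grip in N (None keeps the last); returns when the fingers have stopped.
- sleep(seconds).
- inverse_kinematics(position, orientation): joint angles nearest the present ones, or None.
- sense(): the state.
- camera(name): name is "side" or "top" or "wrist"; returns (picture, depth): 400x640x3 uint8, red, green, blue; 400x640 float32, m along the optical axis (not along the pixel's ray), 0 where there is no reading.
- camera_params(name): a dict with "K" (3x3 intrinsics, pixels), "position" and "rotation" of the camera in the world; the wrist camera has in their place "tool_from_camera" (4x4, takes a point from camera to tool coordinates, whose origin is the TCP and whose axes are the flange's). Camera axes: x right, y down, z forward; pixel columns grow to the right and rows downward; lengths in m; the calibration is good to about 2 mm. A picture is of the moment at which its call begins: read the wrist's pose just before it. camera_params takes no time and is no camera call.
A pose or a line that the arm cannot do raises Unreachable and nothing moves.
- finish_job(): hands the job in; it is judged then, once.
The state is a dict: "time_s": time; "joint_pos": joint angles; "qd": joint speeds; "joint_efforts": joint torques, N m; "position": TCP position; "tcp_rot": TCP orientation; "wrist_force": force on the tool from outside, world axes, zero at the start; "ft_torque": the same for the moment, N m; "finger_gap": finger opening in m; "gripper_force": force on a finger pad.
Only numpy, scipy, OpenCV 4.12 (cv2) and the standard library are available. Lean on these libraries where they do the work, as an engineer would, in place of code of your own. Each camera call takes 0.05 s, during which the arm holds its last target. There are 200 camera calls.

## Task

Fit a fresh board to the soldering station: lift only the top board off the stack, turn its cut corner to match the filled corner of the recess, and gently shuffle it about until it drops fully home and lies flat on the recess floor; the ceramic chips, so do not drop or force it. Then swing the third hand round until its tweezer tips stand over the middle of the board. Leave the other two boards and the torch, dish and hammer where they are.

Things in the scene. Friction and masses are not known exactly. Their poses are not given: they have to be found in the camera images.
- board_top: Soldering board to fit, top of a stack of three alike: off-white perforated ceramic, about 0.15 kg, 110 mm long (x), 60 mm wide (y), 26 mm thick (z, up). Its +x +y corner is cut off at 45 degrees, 20 mm along each edge; the others are square. Origin: centre of the underside of the uncut 110 x 60 mm outline.
- board_mid: Middle board of the stack, same shape, size and origin; the top board lies flat on it, up to 5 mm out of line and 0.08 rad turned. It stays.
- board_low: Lowest board of the stack, flat on the bench, same shape, size and origin. It stays.
- station: Soldering station: dark cast base fixed to the bench, 152 x 102 mm, 8 mm thick, with a rim that makes a recess and a third hand on a post. Origin on the bench below the centre of the recess; x along the recess, y across, z up. The rim is 8 mm wide, its top 18 mm above the bench, without lead-in bevels; amid each long side it is missing over 44 mm, for the fingers.
- recess (a point): Centre of the recess floor, 8 mm above the bench; axes of the station. The recess is 113 x 63 mm and 10 mm deep: 1.5 mm of play on each side of a board. Its +x +y corner is filled by a 45 degree web (1.8 mm of play at the cut corner): a board goes in one way only, its axes along these. Seated, it stands 16 mm above the rim.
- third_hand (a joint): Angle (rad) of the third hand, a friction swivel arm with tweezers on the post at the filled corner. 0: tips over the recess centre; it grows anticlockwise seen from above, out past the +x end of the station. Starts at 1.4 to 1.9; stops at -0.5 and 2.2. Stays where left; turning takes about 0.08 N m (2 N at the grips).
- third_hand_pivot (a point): On the swivel axis, at (60, 36) mm in x, y from the recess centre, 66 mm above the bench. Round it a brass knuckle of radius 9 mm, wing screw to 85 mm above the bench. Towards the tips run level brown grips, a bar 12 mm wide, 60 to 72 mm above the bench, 8 to 52 mm from the axis; the other way a 9 mm wide tail, 67 mm long, at the same height.
- tweezer_tips (a point): Point of the tweezers, 72 mm from the swivel axis and 50 mm above the bench (a seated board's top: 34 mm). The last 20 mm slope down to it from the grips.
- torch: Bystander: hand torch standing on its round foot, black body 72 mm across the foot, about 165 mm tall with a slanting steel burner tube. Origin at the centre of the foot. To be left alone.
- borax_dish: Bystander: round white ceramic dish, 84 mm across, 28 mm tall. Origin under its centre. To be left alone.
- hammer: Bystander: hammer lying on the bench, 200 mm long along its x, wooden handle. To be left alone.
Not all that is in view belongs to the job. What is shaped like the station but purple is not meant.

How it is judged:
On the way, in this order (a step that is already met when the one before it is completed fails the run):
1. the top board is lifted 30 mm or more clear of the stack, which stays behind (height (world z) of board_top above 0.082 m and distance of each of board_mid, board_low from where it was at the start of the episode below 0.02 m), for 0.1 s.
2. the board is home in the recess: underside within 1.5 mm of the floor, flat, and within 4 mm of the centre (z of board_top in the frame of recess below 0.0015 m and horizontal distance between board_top and recess below 0.004 m and angle between board_top's own z axis and vertical below 0.03 rad), for 0.2 s.
At the end, for the whole second after the job is handed in: The board from the top of the stack rests in the recess: underside within 1.5 mm of its floor, within 0.03 rad of level, within 4 mm of centre. The tweezer tips stand still within 20 mm of the recess centre, seen from above. The other two boards are within 20 mm of where they began (all of step 2 and linear speed of board_top below 0.02 m/s and horizontal distance between tweezer_tips and recess below 0.02 m and velocity of joint third_hand between -0.05 and 0.05 rad/s and distance of each of board_mid, board_low from where it was at the start of the episode below 0.02 m); the robot touches nothing.
It fails at once if the middle board is lifted with the top one (more than 8 mm) (height (world z) of board_mid above 0.034 m).
It fails at once if the board is forced into the station (more than 80 N between them) (contact force between board_top and station above 80 N).
It fails at once if the board is let fall: it moves faster than 0.6 m/s (a fall of some 18 mm) with no finger on it (linear speed of board_top above 0.6 m/s and contact force between the fingers and board_top below 0.1 N).
It fails at once if the torch, dish or hammer is moved more than 30 mm (distance of any of torch, borax_dish, hammer from where it was at the start of the episode above 0.03 m).
It also fails if it takes over 58 s, if anything falls off the work surface, if the arm or the gripper's body presses on something with over 40 N, if the wrist force passes 120 N, or if a joint passes its speed limit or range.

## Working session

There is one attempt and no reset: what is moved stays moved. The work goes in short steps, each a Python script; the robot and the scene stay as the last script left them, time stands still between calls to the robot, and variables do not carry over. Pictures are saved under pics/ and viewed, at most 10 in all, crops included, and the job is handed in when it is done.

```bash
mkdir -p pics; ls; python3 - <<'E'
from rig import *
import cv2,numpy as np
for n in("top","side"):
    p,d=camera(n); cv2.imwrite(f"pics/{n}0.png",p[:,:,::-1]); np.savez(f"{n}0.npz",p=p,d=d)
    print(n,camera_params(n))
print(camera_params("wrist")); print(sense())
E
```

```text
pics
top {'K': array([[460.00478105,   0.        , 315.66248075],
       [  0.        , 460.00478105, 196.20511985],
       [  0.        ,   0.        ,   1.        ]]), 'position': array([0.21369797, 0.04765068, 1.49750574]), 'rotation': array([[ 0.11280703, -0.97277767,  0.20243067],
       [-0.99360625, -0.11138377,  0.01844646],
       [ 0.00460319, -0.20321727, -0.97912285]])}
side {'K': array([[364.57406859,   0.        , 320.34065647],
       [  0.        , 364.57406859, 200.24702811],
       [  0.        ,   0.        ,   1.        ]]), 'position': array([ 0.31036077, -0.96300201,  0.98213961]), 'rotation': array([[ 0.97771558, -0.15010929,  0.14676325],
       [-0.20889439, -0.62615074,  0.75119796],
       [-0.02086587, -0.76511597, -0.64355433]])}
{'K': array([[337.08621462,   0.        , 324.27198384],
       [  0.        , 337.08621462, 201.88461121],
       [  0.        ,   0.        ,   1.        ]]), 'tool_from_camera': array([[-7.03301461e-04, -9.48722762e-01, -3.16108568e-01,
         8.14608852e-02],
       [ 9.99999691e-01, -5.55937808e-04, -5.56360722e-04,
      
[... 351 characters left out ...]
6e-06, -1.33284867e-03,  8.25800569e-04, -5.20341108e-03,
       -3.72115302e-05, -7.39969227e-04, -3.17764344e-04]), 'joint_efforts': array([ 6.16805046e-04, -5.11514461e+01, -4.68807039e-02, -2.38392091e+01,
        1.08061644e-02,  4.34355985e-03,  1.80756581e-05]), 'position': array([ 0.21142059, -0.64052406,  0.25535722]), 'tcp_rot': array([[ 9.49612155e-01,  3.13426869e-01, -5.94072554e-04],
       [ 3.13427429e-01, -9.49610686e-01,  1.67087935e-03],
       [-4.04391621e-05, -1.77288598e-03, -9.99998428e-01]]), 'wrist_force': array([-0.34849572,  0.29164688, -0.10397583]), 'ft_torque': array([0.00240557, 0.01181742, 0.0112711 ]), 'gripper_force': 0.0, 'finger_gap': 0.08541572221511078}
```

View pics/top0.png

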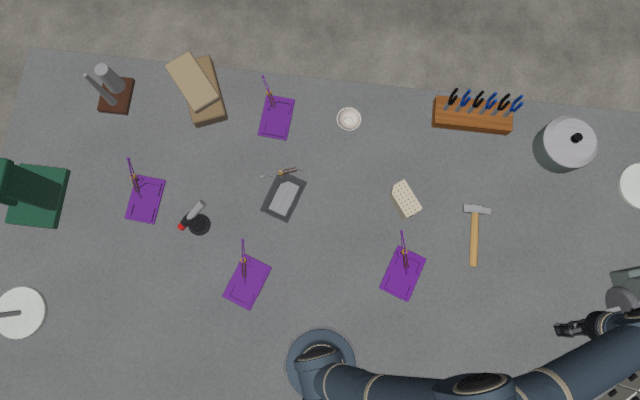

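View pics/side0.png

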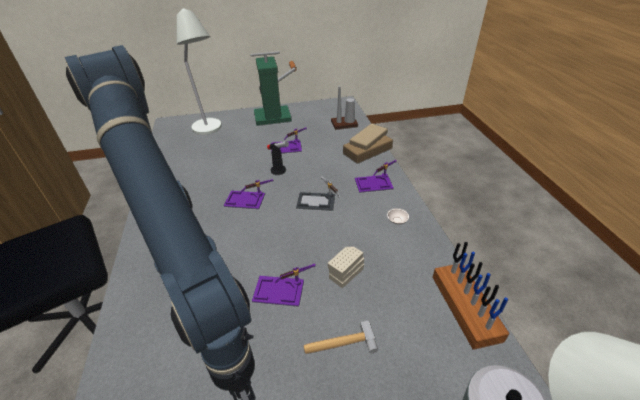

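Top view: the stack is at about (406,198). Station-shaped things are at (276,118), (145,198), (247,281), (403,273), all purple, and (285,197), which is dark with a grey recess. The dark one fits the description, so I'll confirm it in one crop.

```bash
cat > h.py <<'E'
from rig import *
import cv2,numpy as np
def ray(cp,uv,R=None,t=None):
    R=cp["rotation"] if R is None else R; t=cp["position"] if t is None else t
    d=np.linalg.inv(cp["K"])@np.array([uv[0],uv[1],1.]); return t,R@d
def onplane(cp,uv,z,R=None,t=None):
    t,d=ray(cp,uv,R,t); return t+d*(z-t[2])/d[2]
def wristpose():
    s=sense(); T=camera_params("wrist")["tool_from_camera"]
    R=s["tcp_rot"]; return R@T[:3,:3], R@T[:3,3]+s["position"]
def down(yaw): # tool y axis at angle yaw+90deg; x axis at yaw
    c,s=np.cos(yaw),np.sin(yaw); return np.array([[c,s,0],[s,-c,0],[0,0,-1.]])
E
python3 - <<'E'
from h import *
z=np.load("top0.npz");p=z["p"];d=z["d"];cp=camera_params("top")
cv2.imwrite("pics/crop1.png",cv2.resize(p[150:250,235:435],None,fx=4,fy=4,interpolation=cv2.INTER_CUBIC)[:,:,::-1])
for n,uv,h in(("stack",(406,198),.078),("station",(285,197),.008),("tips?",(263,177),.05),("knuckle?",(281,172),.08),("purple",(403,273),.0),("torch",(200,224),0),("dish",(349,119),0),("hammer",(476,235),0)):
    print(n,onplane(cp,uv,h).round(3)[:2],(cp["position"]+ray(cp,uv)[1]*d[uv[1],uv[0]]).round(3))
E
```

```text
stack [ 0.534 -0.209] [ 0.533 -0.208  0.083]
station [0.507 0.176] [0.507 0.176 0.011]
tips? [0.557 0.252] [0.554 0.25  0.063]
knuckle? [0.572 0.193] [0.571 0.192 0.084]
purple [ 0.305 -0.232] [ 0.304 -0.23   0.01 ]
torch [0.388 0.442] [0.379 0.423 0.074]
dish [ 0.806 -0.008] [ 0.805 -0.008  0.003]
hammer [ 0.454 -0.46 ] [ 0.45  -0.452  0.025]
```

View pics/crop1.png

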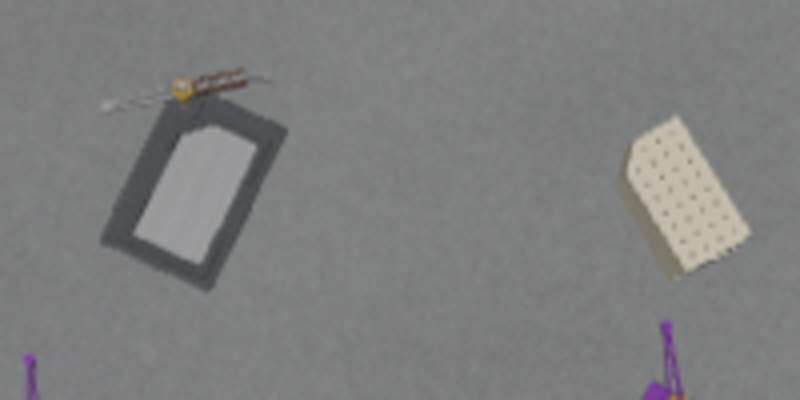

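The crop confirms it: dark station at centre (285,197), filled corner at top-left next to the brass knuckle (281,172), grips swung out to the right. The stack's cut corner is also at its top-left, near (393,186). Next I'll take close looks with the wrist camera.

```bash
python3 - <<'E'
from h import *
import json
yb,ys=np.deg2rad(29),np.deg2rad(-27)
B=np.array([.534,-.209]);S=np.array([.507,.176])
best=None
for k in(0,np.pi):
    qs=[]
    for P,y,z in((B,yb,.084),(S,ys,.04),(B,yb,.2),(S,ys,.2)):
        qs.append(inverse_kinematics([*P,z],down(y+k)))
    print(k,[None if q is None else (round(q[6],2),round(q[4],2),round(q[5],2)) for q in qs])
    if all(q is not None for q in qs):
        m=max(abs(q[6]) for q in qs)
        if best is None or m<best[0]: best=(m,k)
k=best[1]
print("k",k)
json.dump({"k":k},open("k.json","w"))
for n,P,y in(("stack",B,yb),("station",S,ys)):
    R=down(y+k); pos=np.array([*P,.2])-.05*R[:,0]; pos[2]=.2
    movep(pos,R); sleep(.2)
    Rc,tc=wristpose(); p,d=camera("wrist"); np.savez(f"w_{n}.npz",p=p,d=d,R=Rc,t=tc)
    cv2.imwrite(f"pics/w_{n}.png",p[:,:,::-1]); print(sense()["time_s"],sense()["joint_pos"].round(2))
E
```

```text
0 [(np.float64(-0.97), np.float64(0.23), np.float64(0.73)), (np.float64(-1.98), np.float64(-0.5), np.float64(0.62)), (np.float64(-0.91), np.float64(0.15), np.float64(0.96)), (np.float64(-2.25), np.float64(-0.21), np.float64(0.92))]
3.141592653589793 [(np.float64(1.6), np.float64(0.93), np.float64(1.08)), (np.float64(0.09), np.float64(0.67), np.float64(0.74)), (np.float64(1.8), np.float64(0.66), np.float64(1.15)), (np.float64(0.12), np.float64(0.62), np.float64(1.11))]
k 3.141592653589793
2.4583 [ 1.02  0.71 -1.18  1.72  0.7   1.2   1.73]
3.9917 [ 0.36  0.54 -0.96  1.8   0.5   1.07  0.31]
```

```bash
python3 -c "
import cv2,numpy as np
a=cv2.imread('pics/w_stack.png');b=cv2.imread('pics/w_station.png')
cv2.imwrite('pics/w_both.png',cv2.resize(np.vstack([a[:, 60:580],b[:,60:580]]),None,fx=.75,fy=.75,interpolation=cv2.INTER_AREA))"
```

```text
(no output)
```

View pics/w_both.png

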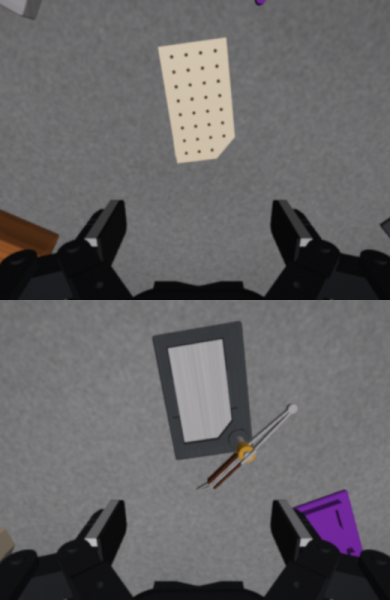

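Both wrist views are clear. The board top has its cut corner at lower right. The light recess floor also has its filled corner at lower right, next to the brass knuckle, and the grips point lower-left, clear of the recess.

```bash
cat >> h.py <<'E'
def fitpoly(mask,K,R,t,z,L,W):
    c=max(cv2.findContours(mask.astype(np.uint8),cv2.RETR_EXTERNAL,cv2.CHAIN_APPROX_NONE)[0],key=cv2.contourArea)[:,0].astype(float)
    P=np.array([onplane({"K":K},u,z,R,t)[:2] for u in c])
    (cx,cy),(w,h),a=cv2.minAreaRect((P*1000).astype(np.float32)); C=np.array([cx,cy])/1000
    a=np.deg2rad(a)+(0 if w>h else np.pi/2)
    for it in range(3):
        e=np.array([np.cos(a),np.sin(a)]);n=np.array([-e[1],e[0]]);q=np.c_[(P-C)@e,(P-C)@n]
        s={}
        for sg in(1,-1):
            m=(abs(q[:,1]-sg*W/2)<.004)&(abs(q[:,0])<L/2-.023); s["y",sg]=np.polyfit(q[m,0],q[m,1],1)
            m=(abs(q[:,0]-sg*L/2)<.004)&(abs(q[:,1])<W/2-.023); s["x",sg]=np.polyfit(q[m,1],q[m,0],1)
        a+=(s["y",1][0]+s["y",-1][0])/2
        C=C+e*(s["x",1][1]+s["x",-1][1])/2+n*(s["y",1][1]+s["y",-1][1])/2
    L_,W_=s["x",1][1]-s["x",-1][1],s["y",1][1]-s["y",-1][1]
    cor={(i,j):np.min(np.hypot(q[:,0]-i*L/2,q[:,1]-j*W/2)) for i in(1,-1) for j in(1,-1)}
    k=max(cor,key=cor.get)
    assert k in((1,1),(-1,-1)),cor
    if k==(-1,-1): a+=np.pi
    a=(a+np.pi)%(2*np.pi)-np.pi
    return C,a,(L_,W_),cor,[v[0] for v in s.values()]
E
python3 - <<'E'
from h import *
import json
K=camera_params("wrist")["K"]; out={}
for n,z,L,W in(("stack",.078,.11,.06),("station",.008,.113,.063)):
    f=np.load(f"w_{n}.npz");p=f["p"].astype(int);d=f["d"];R,t=f["R"],f["t"]
    v,u=np.mgrid[:400,:640]; zz=t[2]+d*((u-K[0,2])/K[0,0]*R[2,0]+(v-K[1,2])/K[1,1]*R[2,1]+R[2,2])
    if n=="stack": m=(p.min(2)>110)&(p[:,:,0]-p[:,:,2]>12)&(abs(zz-z)<.012)
    else: m=(p.min(2)>125)&(abs(zz-z)<.008)&(u>200)&(u<420)&(v<260)
    m=cv2.morphologyEx(m.astype(np.uint8),cv2.MORPH_CLOSE,np.ones((9,9)))
    print(n,m.sum(),"median z",np.median(zz[m>0]))
    r=fitpoly(m,K,R,t,z,L,W); print(r); out[n]=[*r[0],r[1]]
    if n=="station":
        C,a=r[0],r[1]; c,s=np.cos(a),np.sin(a); piv=C+np.array([c*.06-s*.036,s*.06+c*.036]); print("pivot",piv)
        m=(zz>.055)&(zz<.09)&(u<420)&(v<290)&(d>0); X=t+((np.stack([(u-K[0,2])/K[0,0],(v-K[1,2])/K[1,1],np.ones_like(u)],-1)*d[...,None])@R.T)
        Q=X[m][:,:2]-piv; rr=np.hypot(*Q.T); br=(p[m][:,0]-p[m][:,2]>10)&(rr>.015)&(rr<.055); q=Q[br].mean(0); th=np.arctan2(q[1],q[0])-a-np.arctan2(-.036,-.06)
        print("grip pts",br.sum(),q,"theta",(th+np.pi)%(2*np.pi)-np.pi)
json.dump(out,open("poses.json","w"))
E
```

```text
stack 13157 median z 0.07825897319514818
(array([ 0.53519722, -0.20736568]), np.float64(0.6336540602006666), (np.float64(0.10937222373805733), np.float64(0.05938386575886971)), {(1, 1): np.float64(0.01424359434768452), (1, -1): np.float64(0.0008097431896304124), (-1, 1): np.float64(0.0005509290188386322), (-1, -1): np.float64(0.0003815395058169134)}, [np.float64(-0.00024067524793199227), np.float64(0.021837023011421288), np.float64(0.00024067526752060016), np.float64(0.01259294966246095)])
station 20173 median z 0.0010340517475950217Traceback (most recent call last):
  File "<stdin>", line 11, in <module>
  File "h.py", line 23, in fitpoly
    m=(abs(q[:,0]-sg*L/2)<.004)&(abs(q[:,1])<W/2-.023); s["x",sg]=np.polyfit(q[m,1],q[m,0],1)
                                                                  ~~~~~~~~~~^^^^^^^^^^^^^^^^^
    raise TypeError("expected non-empty vector for x")
TypeError: expected non-empty vector for x
```

```bash
cat > st.py <<'E'
from h import *
import json
K=camera_params("wrist")["K"]; out={"stack":[0.53519722,-0.20736568,0.63365406]}
n,z,L,W="station",.008,.113,.063
f=np.load(f"w_{n}.npz");p=f["p"].astype(int);d=f["d"];R,t=f["R"],f["t"]
v,u=np.mgrid[:400,:640]; zz=t[2]+d*((u-K[0,2])/K[0,0]*R[2,0]+(v-K[1,2])/K[1,1]*R[2,1]+R[2,2])
print("floor",p[120,322],zz[120,322],"bench",p[120,200],zz[120,200],"base",p[120,275])
lo=(p[120,322].min()+p[120,275].max())/2
m=(p.min(2)>lo).astype(np.uint8)
l,s,_,_=None,None,None,None
num,lab,st,_=cv2.connectedComponentsWithStats(m); m=(lab==lab[120,322]).astype(np.uint8); print(st[lab[120,322]])
m=cv2.morphologyEx(m,cv2.MORPH_CLOSE,np.ones((7,7)))
r=fitpoly(m,K,R,t,z,L,W); print(r); out[n]=[*r[0],r[1]]
C,a=r[0],r[1]; c,s=np.cos(a),np.sin(a); piv=C+np.array([c*.06-s*.036,s*.06+c*.036]); print("pivot",piv)
m=(zz>.055)&(zz<.09)&(u<420)&(v<290)&(d>0); X=t+((np.stack([(u-K[0,2])/K[0,0],(v-K[1,2])/K[1,1],np.ones_like(u)],-1)*d[...,None])@R.T)
Q=X[m][:,:2]-piv; rr=np.hypot(*Q.T); br=(p[m][:,0]-p[m][:,2]>10)&(rr>.015)&(rr<.055); q=Q[br].mean(0); th=np.arctan2(q[1],q[0])-a-np.arctan2(-.036,-.06)
print("grip pts",br.sum(),q,"theta",(th+np.pi)%(2*np.pi)-np.pi)
json.dump(out,open("poses.json","w"))
E
python3 st.py
```

```text
floor [161 158 162] 0.007739874385014778 bench [127 126 127] 0.000871667487205463 base [105 105 107]
[ 285   53   83  136 8463]
(array([0.50833045, 0.1795342 ]), np.float64(-0.3197330339465303), (np.float64(0.11024256282731457), np.float64(0.06052555614997119)), {(1, 1): np.float64(0.0022129394445298185), (1, -1): np.float64(0.002392236081496862), (-1, 1): np.float64(0.0019818398615480074), (-1, -1): np.float64(0.015068195011041377)}, [np.float64(0.000527785769902476), np.float64(-0.012529296220631961), np.float64(-0.0005277592086758947), np.float64(0.01237312721138659)])
pivot [0.57660489 0.1948509 ]
grip pts 519 [ 0.00903567 -0.03124528] theta 1.6316155696086572
```

```bash
cat >> st.py <<'E'
rel=(t[:2]-C); print("camera in station frame",rel@[c,s],rel@[-s,c])
dark=(p.max(2)<112)&(u>200)&(u<440)&(v<280); 
num,lab,st,_=cv2.connectedComponentsWithStats(dark.astype(np.uint8)); k=1+np.argmax(st[1:,4]); m=(lab==k).astype(np.uint8); print(st[k])
m=cv2.morphologyEx(m,cv2.MORPH_OPEN,np.ones((7,7)))
cc=max(cv2.findContours(m,cv2.RETR_EXTERNAL,cv2.CHAIN_APPROX_NONE)[0],key=cv2.contourArea)[:,0].astype(float)
P=np.array([onplane({"K":K},w,.008,R,t)[:2] for w in cc])-C; q=np.c_[P@[c,s],P@[-s,c]]
for ax,h,o in((0,.076,.051),(1,.051,.076)):
    for sg in(1,-1):
        mm=(abs(q[:,ax]-sg*h)<.005)&(abs(q[:,1-ax])<o-.01)
        print("xy"[ax],sg,mm.sum(),np.median(q[mm,ax]).round(4),np.polyfit(q[mm,1-ax],q[mm,ax],1).round(4))
print("p rows",p[120,270:300].mean(1).astype(int),p[120,345:370].mean(1).astype(int))
E
python3 st.py | tail -8
```

```text
[  262    26   178   227 11794]
x 1 78 0.0796 [-0.015   0.0794]
x -1 97 -0.0722 [-0.0045 -0.0722]
y 1 152 0.0549 [-0.0036  0.0549]
y -1 147 -0.047 [ 0.0006 -0.047 ]
p rows [123 121 119 119 116 105  84  63  57  59  59  60  60  59  59  59  59  60
  59  60  60  62  73 104 141 160 165 167 167 164] [161 162 161 160 159 160 162 162 160 159 161 162 164 163 165 165 165 160
 142 107  75  63  62  61  60]
```

Board fit: 109.4 × 59.4 mm at z 78. Station: the base outline measures 151.8 × 101.9 mm, offset (4,4) from the recess centre in round numbers, and its orientation agrees with the recess fit. Both match the given sizes, so I'll grasp and lift.

```bash
python3 - <<'E'
from h import *
import json
P=json.load(open("poses.json"));bx,by,ba=P["stack"]
R=down(ba+np.pi)
movep([bx,by,.17],R)
print(move_l([bx,by,.084],feed=.08,until_force=8),sense()["position"])
command_gripper(.045,40); s=sense(); print(s["finger_gap"],s["gripper_force"],s["wrist_force"],s["position"])
move_l([bx,by,.092],feed=.03); move_l([bx,by,.19],feed=.1); sleep(.2)
s=sense(); print(s["time_s"],s["finger_gap"],s["wrist_force"],s["position"])
p1,_=camera("wrist");p2,_=camera("side")
a=np.vstack([p1[100:400,120:520],cv2.resize(p2[200:320,260:420],(400,300),interpolation=cv2.INTER_CUBIC)])
cv2.imwrite("pics/lift.png",a[:,:,::-1])
E
```

```text
False [ 0.53560298 -0.20737769  0.08455036]
0.05875519666338923 43.83116126060486 [-0.54464138 -0.45150909  4.55436306] [ 0.53553865 -0.20737415  0.0846894 ]
8.7167 0.05897979949734597 [-0.14266088 -0.06371867 -1.17382525] [ 0.53495778 -0.20730859  0.18943787]
```

View pics/lift.png

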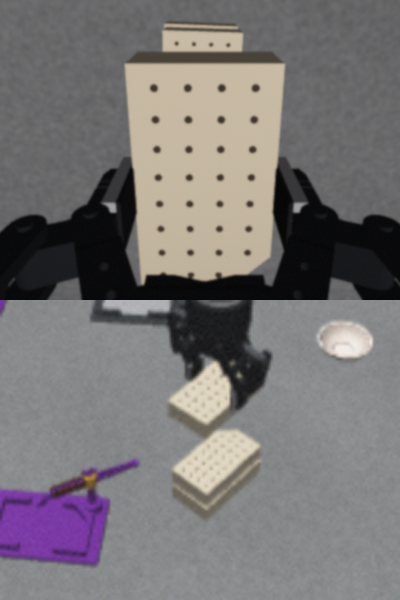

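Only the top board is lifted: it hangs in the fingers, and the other two are still in place at the lower part of the side crop. Next I'll check its tilt, carry it over and try a gentle lowering.

```bash
cat >> h.py <<'E'
def boardinhand():
    "normal and -x-edge location of held board in tool frame, from wrist depth"
    K=camera_params("wrist")["K"]; T=camera_params("wrist")["tool_from_camera"]
    p,d=camera("wrist"); p=p.astype(int); v,u=np.mgrid[:400,:640]
    X=np.stack([(u-K[0,2])/K[0,0]*d,(v-K[1,2])/K[1,1]*d,d],-1)@T[:3,:3].T+T[:3,3]
    m=(p.min(2)>110)&(p[:,:,0]-p[:,:,2]>12)&(d>0)&(abs(X[:,:,1])<.028)&(X[:,:,0]>0.015)&(X[:,:,0]<.05)&(X[:,:,2]<.03)
    Q=X[m]; A=np.c_[Q[:,:2],np.ones(len(Q))]; return np.linalg.lstsq(A,Q[:,2],rcond=None)[0],len(Q)
E
python3 - <<'E'
from h import *
import json
P=json.load(open("poses.json"));sx,sy,sa=P["station"]
print(boardinhand())
R=down(sa+np.pi)
move_l([sx,sy,.15],R,feed=.2)
move_l([sx,sy,.058],feed=.08); sleep(.2)
print(sense()["position"],sense()["wrist_force"])
hit=move_l([sx,sy,.0415],feed=.015,until_force=5)
s=sense(); print(hit,s["time_s"],s["position"],s["wrist_force"],s["finger_gap"],boardinhand())
p1,_=camera("wrist"); cv2.imwrite("pics/ins.png",p1[:,:,::-1])
E
```

```text
(array([-0.00043787, -0.00070349,  0.00644792]), 11158)
[0.50856454 0.17955122 0.05837233] [-0.24695312  0.17442554 -1.55239846]
False 13.7167 [0.50841851 0.17959063 0.04160899] [-0.36510852 -0.74207295 -1.19889789] 0.05885362792672275 (array([ 0.00018151, -0.00033497,  0.0064095 ]), 11219)
```

View pics/ins.png

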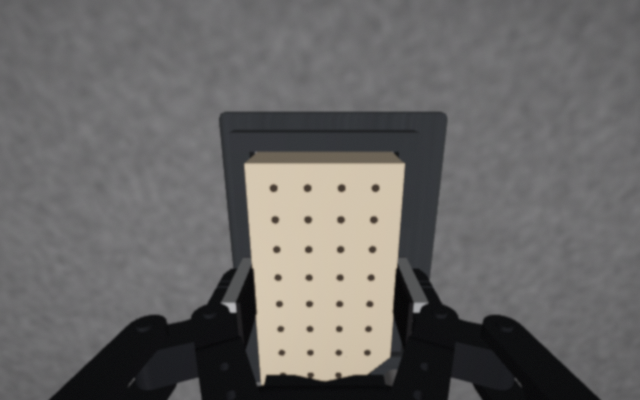

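The board entered the recess at the first lowering with no rim contact. It lies level, with its underside about 1 mm above the floor. I'll touch down gently, release, withdraw and look.

```bash
python3 - <<'E'
from h import *
import json
P=json.load(open("poses.json"));sx,sy,sa=P["station"]
pos=sense()["position"]
hit=move_l([pos[0],pos[1],.0385],feed=.008,until_force=3)
s=sense(); print(hit,s["position"],s["wrist_force"],boardinhand())
command_gripper(.076); 
R=s["tcp_rot"]; move_l([pos[0],pos[1],.13],feed=.1)
r=down(sa+np.pi); q=np.array([sx,sy,.2])-.05*r[:,0]; q[2]=.2
move_l(q,r,feed=.15); sleep(.2)
Rc,tc=wristpose(); p,d=camera("wrist"); K=camera_params("wrist")["K"]
np.savez("w_seat.npz",p=p,d=d,R=Rc,t=tc); cv2.imwrite("pics/seat.png",p[:,:,::-1])
p=p.astype(int); v,u=np.mgrid[:400,:640]
X=np.stack([(u-K[0,2])/K[0,0]*d,(v-K[1,2])/K[1,1]*d,d],-1)@Rc.T+tc
m=(p.min(2)>110)&(p[:,:,0]-p[:,:,2]>12)&(abs(X[:,:,2]-.036)<.012)&(np.hypot(X[:,:,0]-sx,X[:,:,1]-sy)<.08)
Q=X[m]; print("plane",np.linalg.lstsq(np.c_[Q[:,:2]-[sx,sy],np.ones(len(Q))],Q[:,2],rcond=None)[0])
m=cv2.morphologyEx(m.astype(np.uint8),cv2.MORPH_CLOSE,np.ones((9,9)))
C,a,dim,_,_=fitpoly(m,K,Rc,tc,.034,.11,.06); print("board",C,a,dim,"off",C-[sx,sy],a-sa,sense()["time_s"])
E
```

```text
True [0.50850614 0.17963338 0.04069916] [ 0.61975473 -0.15970092  5.16071302] (array([-0.00042242, -0.00086139,  0.00639415]), 11212)
plane [-4.21341095e-04 -3.36338700e-05  3.42108025e-02]
board [0.50838311 0.17980764] -0.3196095664246119 (np.float64(0.10951017513504771), np.float64(0.05927674119414783)) off [5.26519966e-05 2.73440250e-04] 0.00012346752191838561 16.4667
```

View pics/seat.png

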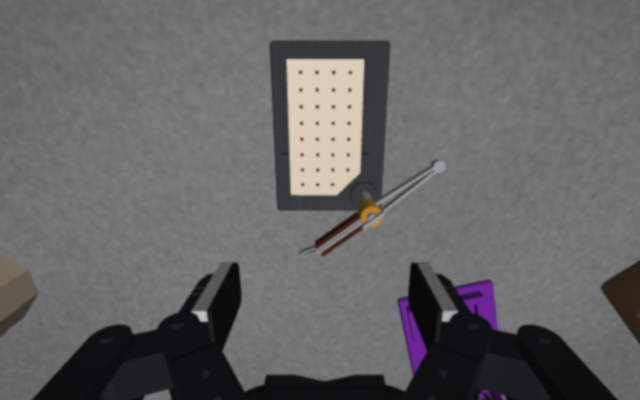

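The board is fully seated: top plane at 34.2 mm, level, 0.3 mm off the measured recess centre. Grips point to (320,245) with the knuckle at (371,215). Next I'll swing the third hand with closed fingers from its anticlockwise side.

```bash
cat > sw.py <<'E'
from h import *
import json
sx,sy,sa=json.load(open("poses.json"))["station"]; c,s=np.cos(sa),np.sin(sa)
piv=np.array([sx+c*.06-s*.036,sy+s*.06+c*.036]); f0=sa+np.arctan2(-.036,-.06)
def pose(th,dl,z=.07,k=0,r=.036):
    f=f0+th; e=np.array([np.cos(f),np.sin(f)]); n=np.array([-e[1],e[0]])
    return [*(piv+r*e+dl*n),z],down(f+k)
E
python3 - <<'E'
from sw import *
ths=list(np.arange(1.63,0,-.2))+[0.]
for k in(0,np.pi):
    qs=[inverse_kinematics(*pose(t,.0205,k=k)) for t in ths]; print(k,[None if q is None else q.round(2)[[2,4,5,6]].tolist() for q in qs])
E
```

```text
0 [[-1.25, 1.04, 1.21, 2.29], [-1.23, 1.02, 1.17, 2.1], [-1.19, 0.99, 1.13, 1.91], [-1.15, 0.95, 1.09, 1.73], [-1.11, 0.92, 1.05, 1.54], [-1.07, 0.88, 1.01, 1.36], [-1.03, 0.84, 0.98, 1.17], [-1.0, 0.81, 0.94, 0.98], [-0.95, 0.78, 0.91, 0.79], [-0.95, 0.77, 0.91, 0.76]]
3.141592653589793 [[-0.61, 0.5, 0.84, -0.47], [-0.56, 0.47, 0.82, -0.64], [-0.52, 0.43, 0.8, -0.81], [-0.48, 0.4, 0.78, -0.99], [-0.44, 0.36, 0.76, -1.16], [-0.4, 0.32, 0.74, -1.34], [-0.36, 0.29, 0.72, -1.52], [-0.31, 0.25, 0.71, -1.7], [-0.28, 0.22, 0.7, -1.89], [-0.27, 0.22, 0.69, -1.92]]
```

```bash
python3 - <<'E'
from sw import *
k=np.pi
command_gripper(0.,20)
movep(*pose(1.63,.05,.14,k)); 
print(move_l(*pose(1.63,.05,.07,k),feed=.1,until_force=8), sense()["time_s"])
for t in [1.63,1.43,1.23,1.03,.83,.63,.43,.23,.03]:
    p,R=pose(t,.0205,k=k); h=move_l(p,R,feed=.04,until_force=12); print(round(t,2),h,sense()["wrist_force"].round(1))
    if h: break
p,R=pose(t,.04,k=k); move_l(p,R,feed=.05); move_l([p[0],p[1],.2],feed=.15)
r=down(sa+np.pi); q=np.array([sx,sy,.2])-.05*r[:,0]; q[2]=.22
movep(q,r); sleep(.2)
Rc,tc=wristpose(); p,d=camera("wrist"); K=camera_params("wrist")["K"]
np.savez("w_end.npz",p=p,d=d,R=Rc,t=tc); cv2.imwrite("pics/end.png",p[:,:,::-1])
p=p.astype(int); v,u=np.mgrid[:400,:640]
X=np.stack([(u-K[0,2])/K[0,0]*d,(v-K[1,2])/K[1,1]*d,d],-1)@Rc.T+tc
def plane(m): 
    Q=X[m]; return np.linalg.lstsq(np.c_[Q[:,:2]-[sx,sy],np.ones(len(Q))],Q[:,2],rcond=None)[0]
near=np.hypot(X[:,:,0]-sx,X[:,:,1]-sy)<.06
print("board plane",plane((p.min(2)>110)&(p[:,:,0]-p[:,:,2]>12)&(abs(X[:,:,2]-.034)<.006)&near))
Q=X[(X[:,:,2]>.055)&(X[:,:,2]<.08)&(d>0)][:,:2]-piv; rr=np.hypot(*Q.T)
w=(rr>.015)&(rr<.05); ang=(np.arctan2(Q[w,1],Q[w,0])-f0+np.pi)%(2*np.pi)-np.pi
print("theta",np.median(ang[abs(ang)<1.2]),(abs(ang)<1.2).sum(),sense()["time_s"])
E
```

```text
False 18.8417
1.63 False [ 0.3  1.1 -0.8]
1.43 False [ 1.  -0.3  0.4]
1.23 False [0.2 0.  0.5]
1.03 False [0.9 0.5 0.8]
0.83 False [0.2 0.2 0.5]
0.63 False [-0.2 -0.6 -0.1]
0.43 False [-0.1 -0.8 -0. ]
0.23 False [-0.2  0.   0.8]
0.03 False [-0.1 -0.   0.4]
board plane [-0.00046487  0.00016072  0.03424635]
theta 0.046566265339267776 622 26.3917
```

View pics/end.png

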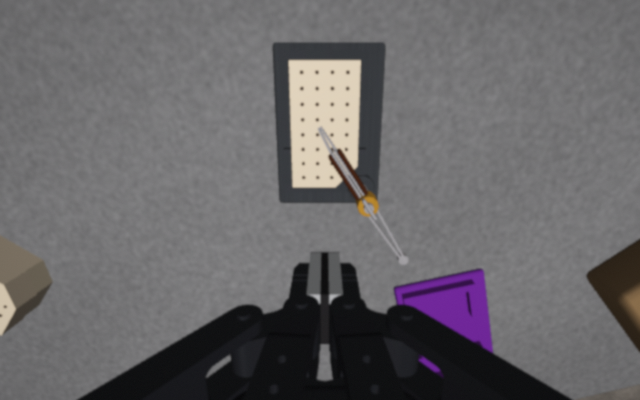

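The tips at (321,129) stand over the middle of the board (theta about 0.05, roughly 3 mm off centre). The board is flat at 34.2 mm and the robot is clear, so I'm handing in.

```bash
python3 -c "
from rig import *
print(finish_job())"
```

```text
the job is handed in; nothing more can be done
None
```

The top board is seated flat in the recess, the tweezer tips stand about 3 mm from its centre, and the job was handed in at about 26 s of the 58 s allowed; the verdict was not reported back to me.

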